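Unguard an injector and hold it up level for inspection

ROBOT

A 7-joint arm with a two-finger parallel gripper is mounted at the origin on the work surface. World frame = base frame: x ahead of the robot, y to its left, z up, the work surface at z = 0. Lengths are in m, angles in rad, forces in N, time in s.
With the tool pointing down it reaches from about 0.35 to 0.9 m from the base axis. Payload 7.2 kg.
Tool frame: the origin (TCP) lies midway between the tips of the shut fingers; the grasp point (between the pads) lies 19 mm behind it; z points along the fingers, y is the line along which they close (so a half turn about z gives the same grasp; the last joint's range is limited). The gripper opens to 88 mm and grips with 3 to 60 N. Pads are 20 mm wide; open, the fingers measure 115 mm over their backs; the gripper's body (75 mm by 178 mm) begins 61 mm behind the grasp point.
Start: joints at [-1.409, 0.411, -0.013, 1.596, 0.006, 1.134, -0.082], TCP at [0.142, 0.609, 0.187] pointing down, gripper open.
Joint ranges: [-2.95, 2.95], [-0.29, 1.99], [-1.47, 1.44], [0.14, 2.54], [-1.03, 4.17], [0.13, 1.85], [-2.86, 2.86]. Speed limits (rad/s): [2.39, 2.39, 3.01, 3.01, 3.14, 3.14, 3.14].

INTERFACE

Orientations are given as a unit quaternion [w, x, y, z].
In Python, from plant import env gives the robot as it stands.
- The arm moves only by the tool send_rows, never from a script. Its argument "motion" is a list of rows, each a list of 6 numbers: the shift along the tool's x, y, z in mm, then the turn, a rotation vector about the tool's x, y, z in degrees. A call has 1 to 5 rows; each row is the pose to reach, as a shift and turn from the pose commanded when the call began, along the tool's axes at that moment; what a row does not reach only later rows make up. A row lasts 1/12 s, in which the tool goes at most 41.7 mm and 7.16 degrees, less where a joint would pass 70% of its speed; a pose out of reach is approached as far as the arm can. A call with a gripper value outside its range is refused whole. "claw" is the finger opening in mm, from 0 to 87.8, set as the call begins (left out, the last holds). The fingers move at their own pace and stop on an object; the grip force is fixed at half the most. Time passes only in rows, so rows that repeat a pose let the fingers close. It gives the time, the measured TCP pose, the force, the opening and the grip force at its end, in the units of the state.
- env.get_obs(): the state, without advancing time (a new reading comes with each control period).
- env.camera(name): name is "side" or "top"; returns a dict with "img" (480x640x3 uint8, blue, green, red), "fx", "fy", "cx", "cy" (pixels), "R" (3x3) and "t" (3): a world point X has camera coordinates R X + t. Camera axes: x right, y down, z forward; pixel columns grow to the right and rows downward; lengths in m; the calibration is good to about 2 mm. A picture is of the moment at which its call begins. There is no depth.
- env.close_job(): hands the job in; it is judged then, once.
The state is a dict: "time": time; "joint_pos": joint angles; "qvel": joint speeds; "tau": joint torques, N m; "tcp_pos": TCP position; "ee_rot": TCP orientation; "ft_force": force on the tool from outside, world axes, zero at the start; "moment": the same for the moment, N m; "grip_width": opening from 0.0 (shut) to 1.0 (fully open); "gripper_force": force on a finger pad.
Only numpy, scipy, OpenCV 4.12 (cv2) and the standard library are available. Lean on these libraries where they do the work, as an engineer would, in place of code of your own. Each camera call takes 0.05 s, during which the arm holds its last target. There are 200 camera calls.

TASK

The diesel injector sits nozzle-down in the slanted holder under an inverted-U steel guard. Take the guard off and drape it astride the horizontal bar of the stand, let it hang there free, then draw the injector out of its socket, turn it until it lies level, and finish still holding it in the gripper, level and still, about 25 cm above the bench and clear of everything. Leave the other things on the bench where they are.

Things in the scene. Friction and masses are not known exactly. Their poses are not given: they have to be found in the camera images.
- injector: Steel injector, 137 mm long, 0.28 to 0.44 kg, round about its z axis, which runs from nozzle to tail. Origin on the axis amid the plain barrel (22 mm diameter, z -26 to +26 mm), the place to grip. Tail: brass stub, 14 mm diameter, to z +41. Below the barrel a collar, 30 mm diameter, z -34 to -26, rests on the socket's rim. At the start its axis slants 40 to 45 degrees with the socket.
- injector_tip (a point): Nozzle tip, at injector z -96 mm. Below the collar come a nut of 18 mm diameter (z -78 to -34) and the nozzle of 9 mm (z -96 to -78): these 62 mm are inside the socket at the start, with 1 mm of play all round, and come out straight along the injector's z.
- holder: Fixed injector holder. Origin under it on the bench, z up. Base plate 140 x 110 x 12 mm; two grey upright cheeks along x (-62 to +33 mm), 12 mm thick, centred at y -33 and +33, top at z 50, carry the guard's legs. Between them an aluminium socket block slanted 40 degrees from vertical, highest corner at z 80.
- holder_rim (a point): Centre of the socket's mouth, 65 mm above the holder's origin. From it the socket's axis rises towards the holder's -x (the robot's side) in holder direction (-0.643, 0, 0.766); the seated injector's origin lies 34 mm along it.
- guard: Loose inverted U of 4 mm steel plate, 0.22 to 0.35 kg. Origin at the centre of the underside of its top plate, z up. Top plate 40 mm (x) by 68 mm (y); two legs, 40 mm wide, reach 85 mm down at y -32 and +32, 60 mm clear between, open through along x. At the start it stands on the holder's cheeks over the injector's tail, its axes along the holder's within 0.06 rad.
- guard_tab (a point): Top centre of the dark grip tab on the guard's top plate, at guard z +34 mm. The tab is 12 mm thick (guard x), 40 mm long (guard y) and 30 mm tall.
- rail: Fixed stand, origin under it on the bench, z up: a round steel bar along its y axis, 14 mm diameter, between two posts at y -115 and +115 mm, each 16 mm (x) by 12 mm (y), 158 mm high, on feet 90 mm long (x) and 8 mm high.
- rail_mid (a point): Middle of the bar, on its axis, 150 mm above the bench; axes as the stand's. To hang, the guard's x axis lies along the bar, either way round; its origin is then 7 mm above the bar's axis.
- dish: Bystander: steel dish with fittings, 130 x 100 x 31 mm; origin under its centre.
- cap_nut: Bystander: small steel cap nut, 26 mm diameter, 26 mm high, standing; origin under its centre.
- union: Bystander: small brass pipe union, 28 mm diameter, 34 mm high, standing; origin under its centre.
- spanner: Bystander: spanner lying flat; origin under its middle.
- screwdriver: Bystander: screwdriver lying flat; origin under its middle.
- oil: Bystander: white plastic bottle, 60 mm diameter, 140 mm high; origin under its centre.
- bearing: Bystander: steel bearing ring, 90 mm diameter, 22 mm high, lying flat; origin under its centre.

How it is judged:
By the outcome, as a careful person would: the job done as asked, in the order asked, and still so for the second after the job is handed in, while the arm keeps its last pose, push and grip.
It also fails if it takes over 58 s, if anything falls off the work surface, if the arm or the gripper's body presses on something with over 40 N, if the wrist force passes 120 N, or if a joint passes its speed limit or range.

## Working session

There is one attempt and no reset: what is moved stays moved. The work goes in short steps, Python scripts to look and compute and a tool call to move; the robot and the scene stay as the last step left them, time stands still between calls to the robot, and variables do not carry over. Pictures are saved under pics/ and viewed, at most 10 in all, crops included, and the job is handed in when it is done.

Besides the shell and the picture viewer there is one more tool, called after "Request:" as name(argument=value, ...) on one line, values as JSON. send_rows: Moves the arm, as the interface text tells. Its arguments: {"type":"object","properties":{"motion":{"type":"array"},"claw":{"type":"number"}},"required":["motion"]}

```bash
mkdir -p pics; ls
python3 - <<'E'
from plant import env
import cv2,numpy as np,json
for n in("side","top"):
    c=env.camera(n); cv2.imwrite(f"pics/{n}0.png",c["img"])
    print(n,c["fx"],c["fy"],c["cx"],c["cy"],np.round(c["R"],4).tolist(),np.round(c["t"],4).tolist())
    np.savez(f"{n}.npz",R=c["R"],t=c["t"],k=[c["fx"],c["fy"],c["cx"],c["cy"]])
o=env.get_obs();print(o)
E
```

```text
pics
side 476.70346893529404 476.70346893529404 320.7754080418592 238.15035524792262 [[0.7662, -0.6426, 0.003], [-0.457, -0.5483, -0.7004], [0.4517, 0.5352, -0.7138]] [-0.4091, 0.3483, 1.0652]
top 512.3437922567869 512.3437922567869 315.94795228357145 235.14855439506425 [[-0.026, -0.9995, -0.019], [-0.9958, 0.0276, -0.0872], [0.0876, 0.0167, -0.996]] [0.0374, 0.5431, 1.3522]
{'time': 0.1, 'joint_pos': array([-1.40924527,  0.41185641, -0.01268723,  1.59696373,  0.0055717 ,
        1.13431461, -0.08220394]), 'qvel': array([ 7.22681382e-04, -2.14352648e-03,  9.77774010e-04, -1.77444978e-03,
       -9.76093385e-04, -3.38719046e-05, -3.43511970e-03]), 'tau': array([ 3.14224410e-03, -5.89104903e+01,  6.43937644e-01, -2.91709542e+01,
       -5.37752034e-02,  1.44161645e-02,  5.68718610e-05]), 'tcp_pos': array([0.1422626 , 0.60805693, 0.18576922]), 'ee_rot': array([-4.10847459e-05,  1.14630167e-01,  9.93407951e-01, -7.52326356e-04]), 'ft_force': array([ 0.32272754, -0.46151553, -0.07136071]), 'moment': array([-0.06466303, -0.0540963 ,  0.02079358]), 'gripper_force': 0.0, 'grip_width': 0.9984685650019723}
```

View pics/side0.png

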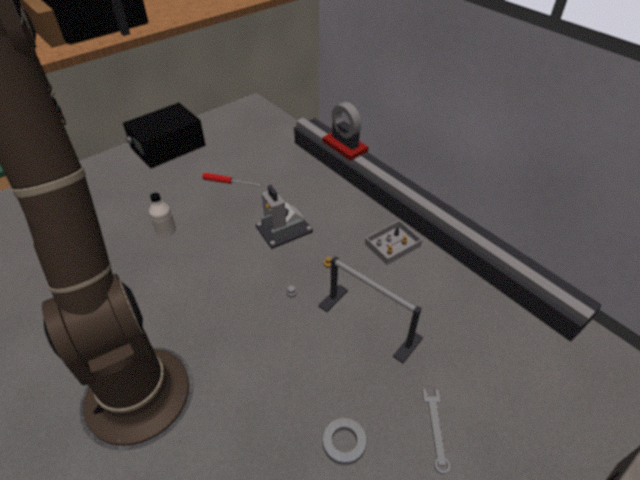

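View pics/top0.png

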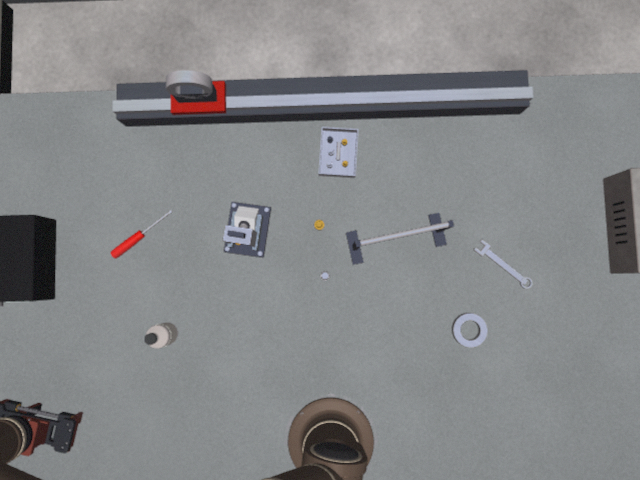

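The top view shows the holder at about (247,229), the rail bar from (355,244) to (450,225), and the bystanders well spread around them. I'll enlarge the holder and rail in both views.

Run:
```python
import cv2,numpy as np
s=cv2.imread("pics/side0.png");t=cv2.imread("pics/top0.png")
def crop(im,x,y,w,h,k):
    c=cv2.resize(im[y:y+h,x:x+w],None,fx=k,fy=k,interpolation=cv2.INTER_CUBIC)
    for i in range(0,w,10): 
        cv2.line(c,(i*k,0),(i*k,4 if i%50 else 12),(0,255,255),1); 
        if i%20==0: cv2.putText(c,str(x+i),(i*k+1,22),0,.35,(0,255,255),1)
    for i in range(0,h,10):
        cv2.line(c,(0,i*k),(6,i*k),(0,255,255),1)
        if i%10==0: cv2.putText(c,str(y+i),(8,i*k+4),0,.35,(0,255,255),1)
    return c
a=np.hstack([crop(t,215,195,66,70,6),crop(s,250,180,66,70,6)])
cv2.imwrite("pics/crop_holder.png",a)
b=np.vstack([crop(t,340,205,120,65,5)[:300],crop(s,310,250,120,115,5)[:575]][:1])
cv2.imwrite("pics/crop_rail.png",np.hstack([cv2.resize(crop(t,340,205,120,60,3),None,fx=1,fy=1),crop(s,310,250,120,115,3)[:180]]) if 0 else np.vstack([crop(t,340,205,125,60,5)[:300],crop(s,310,250,125,60,5)]))
print(a.shape)
```

```text
(420, 792, 3)
```

View pics/crop_holder.png

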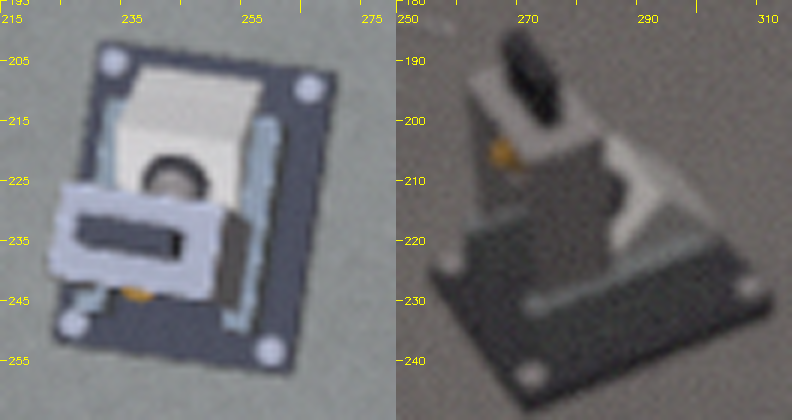

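View pics/crop_rail.png

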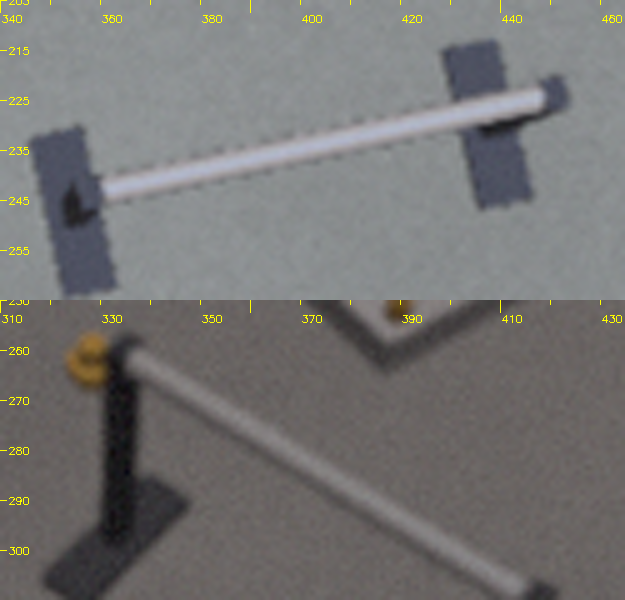

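Readings. In the top view, the plate corners are at about (231,201), (271,207), (264,257) and (223,252). The guard top is at (225–252, 225–244). The foot centres are at (354,247) and (437,230). In the side view, the bar runs from (336,261) to (415,308). Next I fit the poses.

```bash
cat > h.py <<'E'
import numpy as np
from scipy.optimize import least_squares
from scipy.spatial.transform import Rotation as Ro
C={n:np.load(f"{n}.npz") for n in("side","top")}
def proj(n,X):
    c=C[n];p=np.atleast_2d(X)@c["R"].T+c["t"];k=c["k"]
    return np.c_[k[0]*p[:,0]/p[:,2]+k[2],k[1]*p[:,1]/p[:,2]+k[3]]
def crop(xy,x,y,k): return (np.array(xy,float)+.5)/k-.5+[x,y]
def T(p,L):  # p=x,y,yaw
    c,s=np.cos(p[2]),np.sin(p[2]);L=np.atleast_2d(L)
    return np.c_[p[0]+c*L[:,0]-s*L[:,1],p[1]+s*L[:,0]+c*L[:,1],L[:,2]]
def fit(obs,p0):
    f=lambda p:np.concatenate([(proj(n,T(p,L))-uv).ravel() for n,L,uv in obs])
    r=least_squares(f,p0,loss="soft_l1");return r.x,f(r.x).reshape(-1,2)
E
python3 - <<'E'
from h import *
t6=lambda a:crop(a,215,195,6); s6=lambda a:crop(np.array(a)-[396,0],250,180,6)
pl=np.array([[70,55,12],[70,-55,12],[-70,-55,12],[-70,55,12]])/1e3
H,r=fit([("top",pl,t6([(100,40),(337,72),(294,375),(52,342)])),("side",pl[[3,2,1]],s6([(430,270),(530,412),(773,308)]))],[.5,.17,-.1])
print("holder",H.round(4),r.round(1).tolist())
g=np.array([[20,34,139],[20,-34,139],[-20,-34,139],[-20,34,139]])/1e3
G,r=fit([("top",g,t6([(65,182),(225,203),(212,298),(50,280)])),("side",g[[3,2,1]],s6([(468,80),(527,165),(610,130)]))],H)
print("guard",G.round(4),r.round(1).tolist(), "in holder", (Ro.from_euler('z',-H[2]).apply([*(G[:2]-H[:2]),0])*1e3).round(1))
f=np.array([[0,115,8],[0,-115,8]])/1e3
R,r=fit([("top",f,crop([(73.5,211),(488.5,124.5)],340,205,5))],[.5,-.15,.2])
print("rail",R.round(4),r.round(1).tolist())
L=np.array([[0,y,150] for y in(109,0,-109)])/1e3
print(proj("top",T(R,L)).round(1).tolist(),proj("side",T(R,L)).round(1).tolist(),"bar ends seen top",crop([(103,190),(545,99)],340,205,5))
E
```

```text
holder [ 0.5663  0.2088 -0.1619] [[0.1, 0.0], [0.3, 0.0], [0.1, 0.4], [0.4, 0.4], [-0.3, -0.4], [-0.5, -1.1], [1.3, -1.2]]
guard [ 0.5402  0.2144 -0.1576] [[-0.3, 0.0], [0.2, 0.1], [0.1, 0.3], [-0.2, -0.3], [-0.4, -0.0], [0.8, -0.3], [-0.1, 0.6]] in holder [-26.6   1.3   0. ]
rail [ 0.5312 -0.193   0.1787] [[-0.1, 0.0], [0.1, -0.0]]
[[359.9, 242.5], [403.8, 233.4], [447.6, 224.3]] [[336.9, 261.6], [374.0, 284.4], [414.7, 309.3]] bar ends seen top [[360.2 242.6]
 [448.6 224.4]]
```

```bash
cat > plan.py <<'E'
import numpy as np, math
from scipy.spatial.transform import Rotation as Ro, Slerp
def state():
    from plant import env
    o=env.get_obs(); return o, np.array(o["tcp_pos"]), Ro.from_quat(np.roll(o["ee_rot"],-1))
def tool(yaw_y,tilt=0):
    """tool y level at yaw_y deg, z down, then turned tilt deg about tool y"""
    a=np.radians(yaw_y);y=np.array([np.cos(a),np.sin(a),0]);z=np.array([0,0,-1.])
    return Ro.from_matrix(np.c_[np.cross(y,z),y,z])*Ro.from_euler('y',tilt,degrees=True)
def plan(wps,vmm=36,vdeg=6):
    o,p,R=state(); print("t",round(o["time"],2),"tcp",(p*1e3).round(1),"R",R.as_matrix().round(3).tolist(),"F",o["ft_force"].round(1),"w",round(o["grip_width"]*87.8,1),"gf",round(o["gripper_force"],1),"q",o["joint_pos"].round(2))
    for q,Q in wps:
        q=np.array(q);tot=(R.inv()*Q).as_rotvec(degrees=True)
        rows=max(1,math.ceil(max(np.linalg.norm(q-p)*1e3/vmm,np.linalg.norm(tot)/vdeg)))
        n=math.ceil(rows/5);sl=Slerp([0,1],Ro.concatenate([R,Q]));a,A=p,R
        for i in range(1,n+1):
            b=p+(q-p)*i/n;B=sl(i/n)
            print("  rows",math.ceil(rows/n),(A.inv().apply(b-a)*1e3).round(1).tolist(),(A.inv()*B).as_rotvec(degrees=True).round(1).tolist());a,A=b,B
        print(" -- wp");p,R=q,Q
G=np.array([.5402,.2144,-.1576]);Hd=np.array([.5663,.2088,-.1619]);Rl=np.array([.5312,-.193,.1787])
E
python3 - <<'E'
from plan import *
plan([([.34,.41,.25],tool(30)),([G[0],G[1],.25],tool(np.degrees(G[2]))),([G[0],G[1],.143],tool(np.degrees(G[2])))])
E
```

```text
t 0.1 tcp [142.3 608.1 185.8] R [[-0.974, 0.228, -0.0], [0.228, 0.974, -0.001], [-0.0, -0.002, -1.0]] F [ 0.3 -0.5 -0.1] w 87.7 gf 0.0 q [-1.41  0.41 -0.01  1.6   0.01  1.13 -0.08]
  rows 4 [-118.8, -74.0, -32.0] [-0.0, 0.0, 23.4]
  rows 4 [-138.4, -20.6, -32.1] [-0.0, 0.0, 23.4]
 -- wp
  rows 4 [-134.7, 37.8, 0.0] [0.0, 0.0, 19.5]
  rows 4 [-114.4, 80.6, 0.0] [0.0, 0.0, 19.5]
 -- wp
  rows 3 [0.0, 0.0, 107.0] [0.0, 0.0, 0.0]
 -- wp
```

Request:
send_rows(motion=[[-119,-74,-32,0,0,23.4],[-119,-74,-32,0,0,23.4],[-119,-74,-32,0,0,23.4],[-119,-74,-32,0,0,23.4],[-119,-74,-32,0,0,23.4]], claw=40)

```text
time: 0.52
tcp_pos: [0.2463, 0.5062, 0.2199]
ee_rot: [0.001, 0.318, 0.948, 0.001]
ft_force: [0.9, 0.1, 1.4]
grip_width: 0.662
gripper_force: 0.0
```

Request:
send_rows(motion=[[-138,-21,-32,0,0,23.4],[-138,-21,-32,0,0,23.4],[-138,-21,-32,0,0,23.4],[-138,-21,-32,0,0,23.4],[-138,-21,-32,0,0,23.4]])

```text
time: 0.93
tcp_pos: [0.3433, 0.4077, 0.2516]
ee_rot: [0.001, 0.503, 0.865, 0.001]
ft_force: [0.8, 0.2, -0.4]
grip_width: 0.453
gripper_force: 0.0
```

Request:
send_rows(motion=[[-135,38,0,0,0,19.5],[-135,38,0,0,0,19.5],[-135,38,0,0,0,19.5],[-135,38,0,0,0,19.5],[-135,38,0,0,0,19.5]])

```text
time: 1.35
tcp_pos: [0.4423, 0.3102, 0.2501]
ee_rot: [0.001, 0.64, 0.768, -0.0]
ft_force: [0.3, 0.6, 0.7]
grip_width: 0.454
gripper_force: 0.0
```

Request:
send_rows(motion=[[-114,81,0,0,0,19.5],[-114,81,0,0,0,19.5],[-114,81,0,0,0,19.5],[-114,81,0,0,0,19.5],[-114,81,0,0,0,19.5]])

```text
time: 1.77
tcp_pos: [0.5422, 0.2138, 0.2497]
ee_rot: [0.001, 0.761, 0.649, -0.0]
ft_force: [-0.8, -0.8, 0.4]
grip_width: 0.456
gripper_force: 0.0
```

Run:
```python
from plan import *
Q=tool(np.degrees(G[2]))
plan([([G[0],G[1],.25],Q),([G[0],G[1],.143],Q)])
```

```text
t 1.77 tcp [542.2 213.8 249.7] R [[0.157, 0.988, 0.0], [0.988, -0.157, -0.002], [-0.002, 0.0, -1.0]] F [-0.8 -0.8  0.4] w 40.0 gf 0.0 q [-0.84  0.31  0.5   1.64 -0.15  1.23 -0.47]
  rows 1 [0.3, -2.1, -0.3] [0.0, 0.1, -0.0]
 -- wp
  rows 3 [0.0, 0.0, 107.0] [0.0, 0.0, 0.0]
 -- wp
```

Request:
send_rows(motion=[[0,-2,35,0,0,0],[0,-2,70,0,0,0],[0,-2,96,0,0,0],[0,-2,106,0,0,0],[0,-2,106,0,0,0]])

```text
time: 2.18
tcp_pos: [0.5357, 0.2177, 0.1418]
ee_rot: [-0.001, 0.759, 0.652, -0.002]
ft_force: [-0.6, 0.3, -0.1]
grip_width: 0.456
gripper_force: 0.0
```

Request:
send_rows(motion=[[0,0,0,0,0,0],[0,0,0,0,0,0],[0,0,0,0,0,0],[0,0,0,0,0,0],[0,0,0,0,0,0]], claw=0)

```text
time: 2.6
tcp_pos: [0.5392, 0.2159, 0.1456]
ee_rot: [0.0, 0.76, 0.65, 0.001]
ft_force: [-0.0, -0.5, 0.4]
grip_width: 0.112
gripper_force: 0.0
```

Request:
send_rows(motion=[[0,0,0,0,0,0],[0,0,0,0,0,0],[0,0,0,0,0,0]])

```text
time: 2.85
tcp_pos: [0.5387, 0.2155, 0.1447]
ee_rot: [-0.0, 0.76, 0.65, 0.0]
ft_force: [-0.2, 0.3, 0.0]
grip_width: 0.007
gripper_force: 0.0
```

Request:
send_rows(motion=[[0,0,-4,0,0,0],[0,0,-8,0,0,0],[0,0,-14,0,0,0],[0,0,-20,0,0,0],[0,0,-20,0,0,0]])

```text
time: 3.27
tcp_pos: [0.5395, 0.2158, 0.1662]
ee_rot: [0.0, 0.76, 0.65, 0.001]
ft_force: [0.5, 0.1, 0.3]
grip_width: 0.004
gripper_force: 0.0
```

Run:
```python
from plan import *
from plant import env; import cv2
for n in("side","top"): cv2.imwrite(f"pics/{n}1.png",env.camera(n)["img"])
a=cv2.resize(cv2.imread("pics/top1.png")[180:280,200:300],None,fx=4,fy=4,interpolation=2)
b=cv2.resize(cv2.imread("pics/side1.png")[160:260,230:330],None,fx=4,fy=4,interpolation=2)
cv2.imwrite("pics/grab.png",np.hstack([a,b]))
plan([])
```

```text
t 3.37 tcp [538.9 215.7 165. ] R [[0.156, 0.988, 0.001], [0.988, -0.156, 0.001], [0.001, 0.001, -1.0]] F [ 0.5 -0.2 -1. ] w 0.1 gf 0.0 q [-0.83  0.37  0.48  1.76 -0.19  1.05 -0.44]
```

View pics/grab.png

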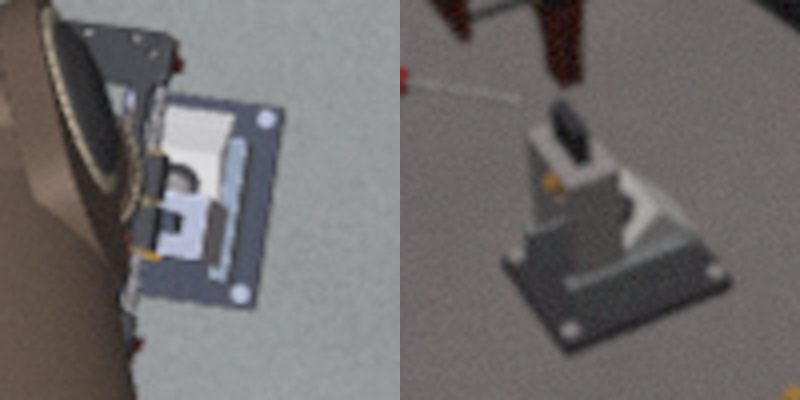

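The fingers closed on nothing. In the side view the closed tips, at about (271,180), are above the tab top at about (271,186), and the guard hasn't moved. I'll compare the reported TCP with its projection.

Run:
```python
from h import *
tcp=np.array([.5389,.2157,.165]); R=Ro.from_matrix([[.156,.988,.001],[.988,-.156,.001],[.001,.001,-1]])
for n in("side","top"): print(n,"tcp",proj(n,tcp).round(1),"tab top",proj(n,T([.5402,.2144,-.1576],[[0,.02,.169],[0,-.02,.169]])).round(1).tolist())
import cv2
for n,(x,y) in(("side",(235,120)),("top",(200,195))):
    im=cv2.imread(f"pics/{n}1.png")[y:y+100,x:x+66];globals()[n]=cv2.resize(im,None,fx=6,fy=6,interpolation=2)
    for i in range(0,100,10): cv2.putText(globals()[n],f"{y+i}",(0,i*6+4),0,.35,(0,255,255),1)
    for i in range(0,66,10): cv2.putText(globals()[n],f"{x+i}",(i*6-8,10),0,.35,(0,255,255),1)
cv2.imwrite("pics/grab2.png",np.hstack([side,top]))
```

```text
side tcp [[271.8 190.1]] tab top [[269.0, 185.0], [275.7, 193.0]]
top tcp [[235.1 234.3]] tab top [[227.2, 232.6], [243.6, 234.7]]
```

View pics/grab2.png

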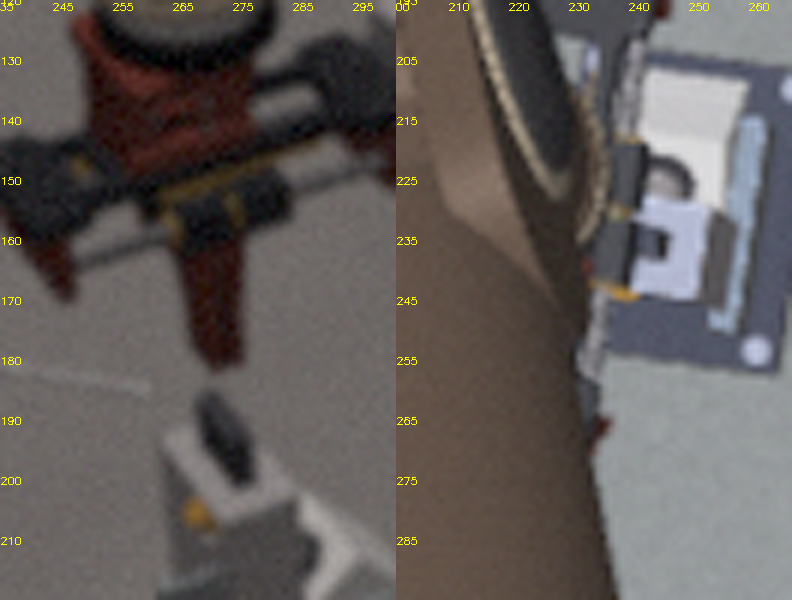

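The closed tip shows at about (271,181) against a projected TCP of (271.8,190). So the real tips are about 24 mm higher than reported. That also fits closing at a reported z of 0.145 with no contact. I'll go in lower, in small steps while watching the force.

Request:
send_rows(motion=[[-1,1.5,0,0,0,0],[-1,1.5,0,0,0,0],[-1,1.5,0,0,0,0],[-1,1.5,0,0,0,0],[-1,1.5,0,0,0,0]], claw=26)

```text
time: 3.78
tcp_pos: [0.5399, 0.2143, 0.1644]
ee_rot: [-0.0, 0.76, 0.65, -0.0]
ft_force: [0.4, -0.1, -0.0]
grip_width: 0.289
gripper_force: 0.0
```

Request:
send_rows(motion=[[0,0,10,0,0,0],[0,0,20,0,0,0],[0,0,28,0,0,0],[0,0,34,0,0,0],[0,0,34,0,0,0]])

```text
time: 4.2
tcp_pos: [0.5389, 0.2139, 0.1285]
ee_rot: [-0.0, 0.76, 0.65, -0.001]
ft_force: [-0.6, -0.2, -0.2]
grip_width: 0.296
gripper_force: 0.0
```

Request:
send_rows(motion=[[0,0,2,0,0,0],[0,0,4,0,0,0],[0,0,4,0,0,0]])

```text
time: 4.45
tcp_pos: [0.54, 0.2143, 0.1264]
ee_rot: [-0.0, 0.76, 0.65, -0.0]
ft_force: [-0.4, 0.6, 0.3]
grip_width: 0.299
gripper_force: 0.0
```

Request:
send_rows(motion=[[0,0,2,0,0,0],[0,0,4,0,0,0],[0,0,4,0,0,0]])

```text
time: 4.7
tcp_pos: [0.5399, 0.2143, 0.1223]
ee_rot: [-0.0, 0.76, 0.65, -0.0]
ft_force: [0.4, -0.1, -0.4]
grip_width: 0.292
gripper_force: 0.0
```

Run:
```python
from plan import *
from plant import env; import cv2
im=env.camera("side")["img"]; cv2.imwrite("pics/side2.png",im)
x,y=235,150
im=cv2.resize(im[y:y+66,x:x+66],None,fx=8,fy=8,interpolation=2)
for i in range(0,66,10): cv2.putText(im,f"{y+i}",(0,i*8+4),0,.35,(0,255,255),1);cv2.putText(im,f"{x+i}",(i*8-8,10),0,.35,(0,255,255),1)
cv2.imwrite("pics/grab3.png",im)
plan([([G[0],G[1],.125],tool(np.degrees(G[2])))])
```

```text
t 4.75 tcp [539.9 214.3 122.5] R [[0.156, 0.988, -0.0], [0.988, -0.156, -0.0], [-0.0, -0.0, -1.0]] F [-0.2 -0.4 -0.1] w 26.0 gf 0.0 q [-0.81  0.42  0.46  1.8  -0.22  0.97 -0.41]
  rows 1 [0.2, 0.3, -2.5] [-0.0, 0.0, 0.1]
 -- wp
```

View pics/grab3.png

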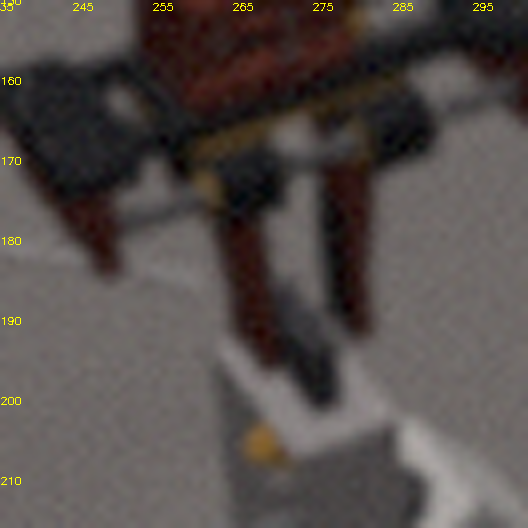

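The fingers now straddle the tab, with tips at (268,195) and (278,191). There is still room down to the plate at about row 200. I'll step further down and watch the force.

Request:
send_rows(motion=[[0,0,2,0,0,0],[0,0,4,0,0,0],[0,0,4,0,0,0]])

```text
time: 5.0
tcp_pos: [0.5398, 0.2142, 0.1181]
ee_rot: [-0.0, 0.76, 0.65, -0.0]
ft_force: [0.3, 0.0, 0.3]
grip_width: 0.295
gripper_force: 0.0
```

Request:
send_rows(motion=[[0,0,2,0,0,0],[0,0,2,0,0,0]])

```text
time: 5.17
tcp_pos: [0.5399, 0.2142, 0.1162]
ee_rot: [-0.0, 0.76, 0.65, -0.0]
ft_force: [-0.2, -0.1, -0.5]
grip_width: 0.294
gripper_force: 0.0
```

Request:
send_rows(motion=[[0,0,2,0,0,0],[0,0,2,0,0,0]])

```text
time: 5.33
tcp_pos: [0.5399, 0.2142, 0.1142]
ee_rot: [-0.0, 0.76, 0.65, -0.0]
ft_force: [-0.5, 0.3, -0.7]
grip_width: 0.293
gripper_force: 0.0
```

Request:
send_rows(motion=[[0,0,0,0,0,0],[0,0,0,0,0,0],[0,0,0,0,0,0],[0,0,0,0,0,0],[0,0,0,0,0,0]], claw=0)

```text
time: 5.75
tcp_pos: [0.54, 0.2143, 0.1146]
ee_rot: [-0.0, 0.76, 0.65, 0.0]
ft_force: [-0.7, -0.5, 0.0]
grip_width: 0.132
gripper_force: 29.9
```

Gripped: 11.6 mm opening at 30 N. Lifting.

Request:
send_rows(motion=[[0,0,-5,0,0,0],[0,0,-15,0,0,0],[0,0,-35,0,0,0],[0,0,-60,0,0,0],[0,0,-70,0,0,0]])

```text
time: 6.17
tcp_pos: [0.5414, 0.2145, 0.188]
ee_rot: [0.0, 0.76, 0.649, 0.002]
ft_force: [0.6, -0.3, -3.0]
grip_width: 0.133
gripper_force: 30.0
```

Request:
send_rows(motion=[[0,0,-20,0,0,0],[0,0,-45,0,0,0],[0,0,-65,0,0,0],[0,0,-70,0,0,0],[0,0,-70,0,0,0]])

```text
time: 6.58
tcp_pos: [0.5408, 0.2145, 0.2559]
ee_rot: [0.0, 0.76, 0.65, 0.001]
ft_force: [0.0, 0.0, -3.6]
grip_width: 0.132
gripper_force: 30.0
```

Run:
```python
from plan import *
Q=tool(np.degrees(Rl[2])-90)
plan([([Rl[0],Rl[1],.254],Q),([Rl[0],Rl[1],.160],Q)],vmm=30,vdeg=5)
```

```text
t 6.58 tcp [540.8 214.5 255.9] R [[0.156, 0.988, 0.002], [0.988, -0.156, 0.002], [0.002, 0.002, -1.0]] F [ 0.   0.  -3.6] w 11.6 gf 30.0 q [-0.85  0.3   0.5   1.64 -0.15  1.24 -0.47]
  rows 5 [-134.7, 18.0, 0.4] [0.0, -0.1, 23.6]
  rows 5 [-116.2, 70.4, 0.5] [0.0, -0.1, 23.6]
  rows 5 [-78.3, 111.1, 0.6] [0.0, -0.1, 23.6]
 -- wp
  rows 4 [0.0, 0.0, 94.0] [0.0, 0.0, 0.0]
 -- wp
```

Request:
send_rows(motion=[[-27,4,0,0,0,5],[-54,7,0,0,0,9.5],[-81,11,0,0,0,14],[-108,14,0,0,0,19],[-135,18,0,0,0,23.6]])

```text
time: 7.0
tcp_pos: [0.5355, 0.0769, 0.2527]
ee_rot: [-0.0, 0.878, 0.479, -0.001]
ft_force: [0.5, 0.0, -3.0]
grip_width: 0.134
gripper_force: 30.0
```

Request:
send_rows(motion=[[-23,14,0,0,0,5],[-46,28,0,0,0,9.5],[-70,42,0,0,0,14],[-93,56,0,0,0,19],[-116,70,0,0,0,23.6]])

```text
time: 7.42
tcp_pos: [0.5322, -0.0584, 0.2529]
ee_rot: [-0.0, 0.957, 0.289, -0.001]
ft_force: [1.3, -0.0, -2.4]
grip_width: 0.133
gripper_force: 30.0
```

Request:
send_rows(motion=[[-19,27,0,0,0,6],[-38,55,0,0,0,12],[-58,83,0,0,0,18],[-72,102,0,0,0,23.6],[-78,111,0,0,0,23.6]])

```text
time: 7.83
tcp_pos: [0.5284, -0.1969, 0.2532]
ee_rot: [0.001, 0.996, 0.084, -0.001]
ft_force: [-0.6, 0.4, -3.0]
grip_width: 0.131
gripper_force: 30.0
```

Request:
send_rows(motion=[[0,0,0,0,0,0],[0,0,0,0,0,0]])

```text
time: 8.0
tcp_pos: [0.5298, -0.1923, 0.2533]
ee_rot: [-0.0, 0.996, 0.09, -0.001]
ft_force: [0.5, 0.3, -3.4]
grip_width: 0.131
gripper_force: 30.0
```

Run:
```python
from plan import *
from plant import env; import cv2
from h import proj,T
a=env.camera("top")["img"];b=env.camera("side")["img"]
cv2.imwrite("pics/top3.png",a);cv2.imwrite("pics/side3.png",b)
def cr(im,x,y,w,h,k):
    im=cv2.resize(im[y:y+h,x:x+w],None,fx=k,fy=k,interpolation=2)
    for i in range(0,h,10): cv2.putText(im,f"{y+i}",(0,i*k+4),0,.35,(0,255,255),1)
    for i in range(0,w,10): cv2.putText(im,f"{x+i}",(i*k-8,10),0,.35,(0,255,255),1)
    return im
cv2.imwrite("pics/over.png",np.hstack([cr(a,355,190,80,110,5),cr(b,335,210,80,110,5)]))
Q=tool(np.degrees(Rl[2])-90)
plan([([Rl[0],Rl[1],.2545],Q)])
o,p,_=state();y=Rl[2]+np.pi/2
g=np.array([[sx*20,sy*32,z] for z in(-85,0)for sx in(1,-1)for sy in(1,-1)])/1e3;X=T([p[0],p[1],y-np.pi],g);X[:,2]+=p[2]+.0206
print(proj("top",X).round(1).tolist());print(proj("side",X).round(1).tolist())
```

```text
t 8.1 tcp [ 530.5 -190.9  253.7] R [[0.983, 0.181, -0.001], [0.181, -0.983, 0.001], [-0.001, -0.001, -1.0]] F [ 0.4  1.  -3.3] w 11.5 gf 30.0 q [-0.41  0.33  0.89  1.7  -0.27  1.25 -0.86]
  rows 1 [0.3, 2.2, -0.8] [-0.1, 0.1, 0.2]
 -- wp
[[410.8, 217.3], [416.7, 243.7], [394.2, 220.7], [400.1, 247.2], [417.2, 212.6], [423.6, 241.0], [399.3, 216.3], [405.7, 244.7]]
[[390.1, 269.0], [373.7, 286.1], [375.6, 260.5], [358.9, 277.0], [394.4, 242.9], [377.1, 260.1], [378.9, 234.4], [361.4, 250.9]]
```

View pics/over.png

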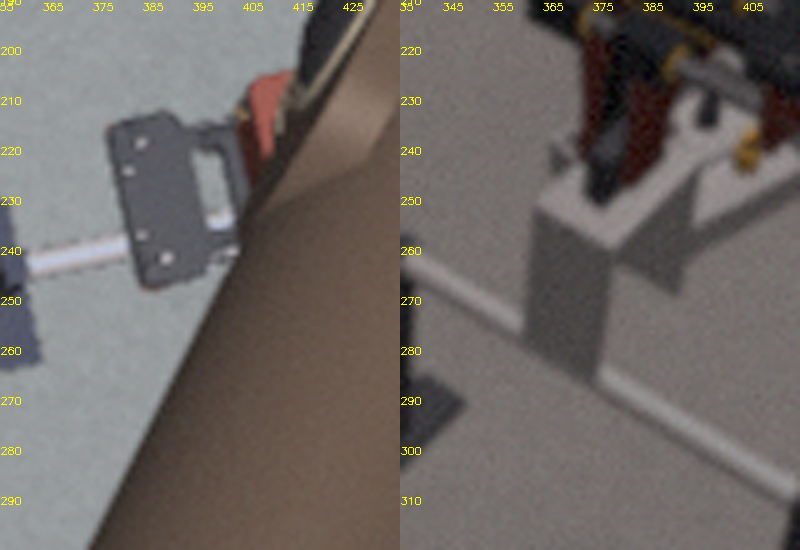

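In the side view the guard's leg corners are at (358.5,278), (374,287) and (390.5,269). They match my predictions within 1 px, and the legs straddle the bar. Lowering.

Request:
send_rows(motion=[[0,2,15,0,0,0],[0,2,35,0,0,0],[0,2,55,0,0,0],[0,2,70,0,0,0],[0,2,75,0,0,0]])

```text
time: 8.52
tcp_pos: [0.5299, -0.1922, 0.1771]
ee_rot: [-0.001, 0.996, 0.091, -0.002]
ft_force: [-0.2, 0.5, -2.2]
grip_width: 0.133
gripper_force: 30.0
```

Request:
send_rows(motion=[[0,0,12,0,0,0],[0,0,25,0,0,0],[0,0,34,0,0,0],[0,0,38,0,0,0],[0,0,38,0,0,0]])

```text
time: 8.93
tcp_pos: [0.5305, -0.1944, 0.1409]
ee_rot: [-0.0, 0.996, 0.089, -0.001]
ft_force: [0.7, 1.1, -2.9]
grip_width: 0.13
gripper_force: 30.0
```

Run:
```python
from plan import *
Q=tool(np.degrees(Rl[2])-90)
plan([([Rl[0],Rl[1],.157-.0206],Q)])
```

```text
t 8.93 tcp [ 530.5 -194.4  140.9] R [[0.984, 0.178, -0.001], [0.178, -0.984, 0.0], [-0.001, -0.0, -1.0]] F [ 0.7  1.1 -2.9] w 11.4 gf 30.0 q [-0.34  0.45  0.82  1.84 -0.38  1.02 -0.76]
  rows 1 [1.0, -1.3, 4.5] [-0.0, 0.1, 0.0]
 -- wp
```

Request:
send_rows(motion=[[0.5,-1,2,0,0,0],[0.5,-1,2,0,0,0]])

```text
time: 9.1
tcp_pos: [0.5314, -0.1937, 0.1399]
ee_rot: [0.0, 0.996, 0.089, 0.0]
ft_force: [-0.5, 0.1, -2.6]
grip_width: 0.137
gripper_force: 30.0
```

Request:
send_rows(motion=[[0,0,1,0,0,0],[0,0,1,0,0,0]])

```text
time: 9.27
tcp_pos: [0.5312, -0.1938, 0.1388]
ee_rot: [0.0, 0.996, 0.089, 0.0]
ft_force: [0.3, -0.1, -3.3]
grip_width: 0.134
gripper_force: 30.0
```

Request:
send_rows(motion=[[0,0,1,0,0,0],[0,0,1,0,0,0]])

```text
time: 9.43
tcp_pos: [0.5311, -0.1939, 0.1376]
ee_rot: [-0.0, 0.996, 0.089, 0.0]
ft_force: [-0.1, -0.0, -3.3]
grip_width: 0.139
gripper_force: 30.0
```

Request:
send_rows(motion=[[0,0,1,0,0,0],[0,0,1,0,0,0]])

```text
time: 9.6
tcp_pos: [0.5311, -0.1939, 0.1366]
ee_rot: [0.0, 0.996, 0.089, 0.0]
ft_force: [0.3, -0.2, -3.4]
grip_width: 0.137
gripper_force: 30.0
```

Request:
send_rows(motion=[[0,0,1,0,0,0],[0,0,1,0,0,0]])

```text
time: 9.77
tcp_pos: [0.5312, -0.1939, 0.1365]
ee_rot: [-0.0, 0.996, 0.089, 0.0]
ft_force: [-2.6, 1.7, 6.5]
grip_width: 0.132
gripper_force: 30.0
```

Request:
send_rows(motion=[[0,0,1,0,0,0],[0,0,1,0,0,0]])

```text
time: 9.93
tcp_pos: [0.5312, -0.1939, 0.1363]
ee_rot: [-0.001, 0.996, 0.089, 0.001]
ft_force: [-5.3, 3.5, 15.7]
grip_width: 0.137
gripper_force: 30.0
```

Request:
send_rows(motion=[[0,0,1,0,0,0],[0,0,1,0,0,0]])

```text
time: 10.1
tcp_pos: [0.5314, -0.1939, 0.1362]
ee_rot: [-0.001, 0.996, 0.089, 0.001]
ft_force: [-8.1, 4.5, 24.5]
grip_width: 0.134
gripper_force: 30.0
```

Seated at z 0.136, as predicted. I back off the extra push, release and rise.

Request:
send_rows(motion=[[0,0,-1.5,0,0,0],[0,0,-2.5,0,0,0],[0,0,-2.5,0,0,0]])

```text
time: 10.35
tcp_pos: [0.5313, -0.1939, 0.1364]
ee_rot: [0.0, 0.996, 0.089, 0.0]
ft_force: [-1.8, 0.7, 4.6]
grip_width: 0.133
gripper_force: 30.0
```

Request:
send_rows(motion=[[0,0,0,0,0,0],[0,0,0,0,0,0],[0,0,0,0,0,0],[0,0,0,0,0,0],[0,0,0,0,0,0]], claw=32)

```text
time: 10.77
tcp_pos: [0.531, -0.1939, 0.1359]
ee_rot: [0.0, 0.996, 0.089, -0.0]
ft_force: [-0.5, -0.1, 0.2]
grip_width: 0.362
gripper_force: 0.0
```

Request:
send_rows(motion=[[0,0,-8,0,0,0],[0,0,-20,0,0,0],[0,0,-35,0,0,0],[0,0,-60,0,0,0],[0,0,-90,0,0,0]])

```text
time: 11.18
tcp_pos: [0.5302, -0.1938, 0.2271]
ee_rot: [-0.0, 0.996, 0.089, -0.001]
ft_force: [1.3, 0.0, -0.2]
grip_width: 0.36
gripper_force: 0.0
```

Run:
```python
from plan import *
a=np.degrees(Hd[2])
yh=a-90
# test: final-like pose, tool y along holder y, tilted
for t in(50,-50):print(t,tool(yh,t).as_matrix().round(2).tolist())
plan([([.45,.0,.33],tool(yh))],vmm=33,vdeg=5.5)
```

```text
50 [[0.63, -0.16, 0.76], [-0.1, -0.99, -0.12], [0.77, -0.0, -0.64]]
-50 [[0.63, -0.16, -0.76], [-0.1, -0.99, 0.12], [-0.77, 0.0, -0.64]]
t 11.18 tcp [ 530.2 -193.8  227.1] R [[0.984, 0.177, -0.002], [0.177, -0.984, -0.0], [-0.002, -0.0, -1.0]] F [ 1.3  0.  -0.2] w 31.6 gf 0.0 q [-0.4   0.35  0.88  1.73 -0.29  1.19 -0.84]
  rows 4 [-22.4, -102.5, -51.4] [-0.0, 0.0, 9.7]
  rows 4 [-39.4, -97.2, -51.4] [-0.0, 0.0, 9.7]
 -- wp
```

The guard is released: force is near zero and it stayed put. Next I test how far the tool can tilt, and photograph the tips upright and tilted to learn which axis the TCP offset follows.

Request:
send_rows(motion=[[-6,-25,-12,0,0,3],[-12,-55,-25,0,0,5],[-17,-80,-39,0,0,7.5],[-22,-102,-51,0,0,9.7],[-22,-102,-51,0,0,9.7]], claw=0)

```text
time: 11.6
tcp_pos: [0.4916, -0.0938, 0.2798]
ee_rot: [-0.002, 1.0, 0.006, 0.002]
ft_force: [0.1, -0.2, 0.3]
grip_width: 0.029
gripper_force: 0.0
```

Request:
send_rows(motion=[[-10,-25,-12,0,0,3],[-20,-50,-25,0,0,5],[-30,-75,-39,0,0,7.5],[-39,-97,-51,0,0,9.7],[-39,-97,-51,0,0,9.7]])

```text
time: 12.02
tcp_pos: [0.4514, 0.0027, 0.3304]
ee_rot: [-0.002, 0.997, -0.078, 0.001]
ft_force: [0.6, 0.8, 0.6]
grip_width: 0.005
gripper_force: 0.0
```

Request:
send_rows(motion=[[0,0,0,0,0,0],[0,0,0,0,0,0]])

```text
time: 12.18
tcp_pos: [0.4516, -0.002, 0.3281]
ee_rot: [-0.0, 0.997, -0.08, 0.0]
ft_force: [-0.0, 0.8, -0.8]
grip_width: 0.003
gripper_force: 0.0
```

Run:
```python
from plan import *
from plant import env; import cv2
for n in("top","side"): cv2.imwrite(f"pics/{n}4.png",env.camera(n)["img"])
plan([])
```

```text
t 12.28 tcp [451.4  -2.3 327.7] R [[0.987, -0.161, -0.0], [-0.161, -0.987, -0.001], [-0.0, 0.001, -1.0]] F [0.2 0.6 0.6] w 0.5 gf 0.0 q [-0.96 -0.05  0.84  1.81  0.04  1.36 -1.85]
```

Request:
send_rows(motion=[[0,0,0,0,6,0],[0,0,0,0,12,0],[0,0,0,0,18,0],[0,0,0,0,24,0],[0,0,0,0,30,0]])

```text
time: 12.7
tcp_pos: [0.4498, -0.0003, 0.3315]
ee_rot: [0.007, 0.981, -0.077, 0.178]
ft_force: [-0.2, -0.2, 0.5]
grip_width: 0.005
gripper_force: 0.0
```

Request:
send_rows(motion=[[0,0,0,0,5,0],[0,0,0,0,10,0],[0,0,0,0,15,0],[0,0,0,0,20,0],[0,0,0,0,20,0]])

```text
time: 13.12
tcp_pos: [0.4676, 0.0067, 0.3226]
ee_rot: [0.012, 0.965, -0.077, 0.25]
ft_force: [0.1, -0.5, 0.2]
grip_width: 0.003
gripper_force: 0.0
```

Run:
```python
from plan import *
from plant import env; import cv2
for n in("top","side"): cv2.imwrite(f"pics/{n}5.png",env.camera(n)["img"])
plan([])
```

```text
t 13.22 tcp [466.    4.5 320.5] R [[0.864, -0.159, 0.477], [-0.146, -0.987, -0.065], [0.481, -0.014, -0.876]] F [-0.5 -1.1  0.7] w 0.4 gf 0.0 q [ 0.15 -0.29 -0.32  2.14  0.08  0.8  -1.95]
```

The forward tilt stopped at 29° because joint 2 reached its limit at this short reach, so it needs more reach. Now one composite view: the hung guard, the upright tips and the tilted tips.

Run:
```python
from plan import *
import cv2
from h import proj
P4=np.array([.4514,-.0023,.3277]);P5=np.array([.466,.0045,.3205]);z5=np.array([.477,-.065,-.876])
print("up: tcp",proj("side",P4),"+28up",proj("side",P4+[0,0,.028]))
print("tilt: tcp",proj("side",P5),"+28 worldz",proj("side",P5+[0,0,.028]),"28 back tool",proj("side",P5-.028*z5))
print("open case z",[ (z,proj("side",[.5399,.2143,z]).round(1).tolist()) for z in(.145,.15,.155)], "closed",[ (z,proj("side",[.5389,.2157,z]).round(1).tolist()) for z in(.185,.19,.195)])
a=cv2.imread("pics/side4.png");b=cv2.imread("pics/side5.png");t=cv2.imread("pics/top5.png")
def cr(im,x,y,w,h,k):
    im=cv2.resize(im[y:y+h,x:x+w],None,fx=k,fy=k,interpolation=2)
    for i in range(0,h,10): cv2.putText(im,f"{y+i}",(0,i*k+4),0,.35,(0,255,255),1)
    for i in range(0,w,10): cv2.putText(im,f"{x+i}",(i*k-8,10),0,.35,(0,255,255),1)
    return im
x4,y4=proj("side",P4)[0].astype(int);x5,y5=proj("side",P5)[0].astype(int)
top=np.hstack([cr(a,x4-40,y4-40,80,60,5),cr(b,x5-40,y5-40,80,60,5)])
bot=np.hstack([cr(a,330,225,80,60,5),cr(t,360,190,80,60,5)])
cv2.imwrite("pics/comp.png",np.vstack([top,bot]))
```

```text
up: tcp [[292.75020765 198.3885265 ]] +28up [[292.23756184 188.38493767]]
tilt: tcp [[296.2480456  196.53671431]] +28 worldz [[295.81097336 186.64658268]] 28 back tool [[290.44898267 190.01703346]]
open case z [(0.145, [[272.9, 195.7]]), (0.15, [[272.7, 194.3]]), (0.155, [[272.6, 193.0]])] closed [(0.185, [[271.2, 184.4]]), (0.19, [[271.1, 182.9]]), (0.195, [[271.0, 181.5]])]
```

View pics/comp.png

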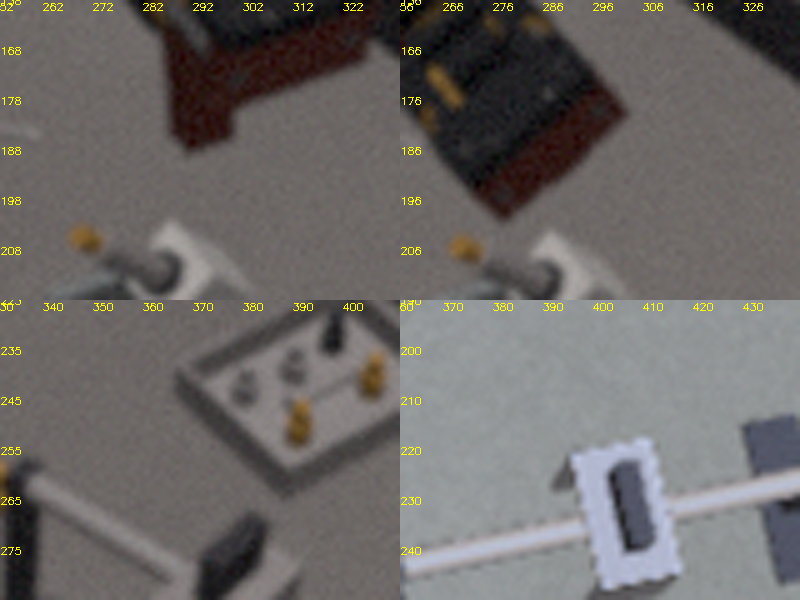

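The guard hangs on the bar, centred at about (405,232) in the top view. The upright tips are at about (293,187.5), against (292,188) predicted for a +28 mm shift, so the offset with the tool upright is 28–30 mm. An upright grasp therefore needs no further calibration. Next I check that a 50° forward tilt is reachable farther out.

Run:
```python
from plan import *
yh=np.degrees(Hd[2])-90
plan([([.62,.03,.27],tool(yh,50)),([.545,.2124,.25],tool(yh))],vmm=33,vdeg=5.5)
```

```text
t 13.22 tcp [466.    4.5 320.5] R [[0.864, -0.159, 0.477], [-0.146, -0.987, -0.065], [0.481, -0.014, -0.876]] F [-0.5 -1.1  0.7] w 0.4 gf 0.0 q [ 0.15 -0.29 -0.32  2.14  0.08  0.8  -1.95]
  rows 5 [105.1, -49.0, 116.1] [-0.7, 21.2, -0.4]
 -- wp
  rows 5 [-40.9, -84.0, -33.2] [-0.0, -25.0, 0.0]
  rows 5 [-51.1, -84.0, -12.8] [0.0, -25.0, 0.0]
 -- wp
```

Request:
send_rows(motion=[[20,-10,23,0,4,0],[42,-20,46,0,8,0],[63,-30,70,0,12,0],[84,-40,93,0,17,0],[105,-49,116,0,21,0]])

```text
time: 13.63
tcp_pos: [0.5779, 0.018, 0.293]
ee_rot: [0.031, 0.921, -0.079, 0.379]
ft_force: [0.4, -0.9, -0.3]
grip_width: 0.005
gripper_force: 0.0
```

Request:
send_rows(motion=[[0,0,0,0,0,0],[0,0,0,0,0,0]])

```text
time: 13.8
tcp_pos: [0.5773, 0.0151, 0.2953]
ee_rot: [0.032, 0.921, -0.081, 0.379]
ft_force: [-0.0, -1.3, -0.1]
grip_width: 0.007
gripper_force: 0.0
```

Run:
```python
from plan import *
yh=np.degrees(Hd[2])-90
plan([([.62,.03,.27],tool(yh,50))])
```

```text
t 13.8 tcp [577.3  15.1 295.3] R [[0.699, -0.174, 0.694], [-0.124, -0.985, -0.121], [0.704, -0.002, -0.71]] F [-0.  -1.3 -0.1] w 0.6 gf 0.0 q [ 0.49 -0.14 -0.74  2.23  0.66  0.37 -2.57]
  rows 2 [10.2, -22.0, 45.8] [0.5, 5.2, -0.6]
 -- wp
```

The tilt is reachable, but joint 7 is near its limit at −2.57. The grasp is symmetric, so I'll flip the tool half a turn. Next I go above the injector upright and turn by −180°.

Run:
```python
from plan import *
from h import proj,T
yh=np.degrees(Hd[2])-90
plan([([.5422,.2127,.25],tool(yh))],vmm=33,vdeg=5.5)
for t in(40,42.5,45):
    a=np.array([-np.sin(np.radians(t)),0,np.cos(np.radians(t))])
    X=np.array([[0,0,.065]])+np.array([[.034],[.034+.0335],[.075]])*a
    print(t,proj("side",T(Hd,X)).round(1).tolist())
```

```text
t 13.8 tcp [577.3  15.1 295.3] R [[0.699, -0.174, 0.694], [-0.124, -0.985, -0.121], [0.704, -0.002, -0.71]] F [-0.  -1.3 -0.1] w 0.6 gf 0.0 q [ 0.49 -0.14 -0.74  2.23  0.66  0.37 -2.57]
  rows 5 [-40.5, -94.2, -8.1] [0.1, -22.4, -0.4]
  rows 5 [-39.9, -94.5, 8.0] [0.1, -22.4, -0.4]
 -- wp
40 [[275.9, 209.8], [268.5, 205.6], [266.8, 204.7]]
42.5 [[275.6, 210.2], [267.8, 206.4], [266.0, 205.6]]
45 [[275.3, 210.6], [267.2, 207.2], [265.3, 206.4]]
```

Request:
send_rows(motion=[[-8,-19,-2,0,-4.5,0],[-16,-38,-3,0,-9,0],[-24,-57,-5,0,-13.5,0],[-32,-75,-6,0,-18,0],[-40,-94,-8,0,-22.4,0]], claw=60)

```text
time: 14.22
tcp_pos: [0.559, 0.1181, 0.2738]
ee_rot: [0.016, 0.978, -0.082, 0.192]
ft_force: [0.1, 0.1, -0.1]
grip_width: 0.344
gripper_force: 0.0
```

Request:
send_rows(motion=[[-8,-19,2,0,-4.5,0],[-16,-38,3,0,-9,0],[-24,-57,5,0,-13.5,0],[-32,-75,6,0,-18,0],[-40,-94,8,0,-22.4,0]])

```text
time: 14.63
tcp_pos: [0.5414, 0.2168, 0.2504]
ee_rot: [0.0, 0.997, -0.083, -0.002]
ft_force: [-0.2, 0.2, 0.3]
grip_width: 0.679
gripper_force: 0.0
```

Request:
send_rows(motion=[[0,0,0,0,0,-6],[0,0,0,0,0,-12],[0,0,0,0,0,-18],[0,0,0,0,0,-24],[0,0,0,0,0,-30]])

```text
time: 15.05
tcp_pos: [0.5413, 0.216, 0.2497]
ee_rot: [0.0, 0.984, 0.18, -0.001]
ft_force: [-0.3, -0.7, 0.3]
grip_width: 0.682
gripper_force: 0.0
```

Request:
send_rows(motion=[[0,0,0,0,0,-6],[0,0,0,0,0,-12],[0,0,0,0,0,-18],[0,0,0,0,0,-24],[0,0,0,0,0,-30]])

```text
time: 15.47
tcp_pos: [0.5413, 0.2158, 0.2496]
ee_rot: [0.0, 0.903, 0.429, -0.001]
ft_force: [-0.5, -0.4, 0.8]
grip_width: 0.684
gripper_force: 0.0
```

Request:
send_rows(motion=[[0,0,0,0,0,-6],[0,0,0,0,0,-12],[0,0,0,0,0,-18],[0,0,0,0,0,-24],[0,0,0,0,0,-30]])

```text
time: 15.88
tcp_pos: [0.5412, 0.2158, 0.2493]
ee_rot: [0.0, 0.762, 0.648, -0.002]
ft_force: [0.8, 0.2, 0.6]
grip_width: 0.683
gripper_force: 0.0
```

Request:
send_rows(motion=[[0,0,0,0,0,-6],[0,0,0,0,0,-12],[0,0,0,0,0,-18],[0,0,0,0,0,-24],[0,0,0,0,0,-30]])

```text
time: 16.3
tcp_pos: [0.5411, 0.2158, 0.2489]
ee_rot: [-0.0, 0.568, 0.823, -0.002]
ft_force: [-0.8, 0.2, -0.5]
grip_width: 0.685
gripper_force: 0.0
```

Request:
send_rows(motion=[[0,0,0,0,0,-6],[0,0,0,0,0,-12],[0,0,0,0,0,-18],[0,0,0,0,0,-24],[0,0,0,0,0,-30]])

```text
time: 16.72
tcp_pos: [0.541, 0.2158, 0.2485]
ee_rot: [-0.001, 0.335, 0.942, -0.002]
ft_force: [1.0, 0.2, -0.2]
grip_width: 0.677
gripper_force: 0.0
```

Request:
send_rows(motion=[[0,0,0,0,0,-6],[0,0,0,0,0,-12],[0,0,0,0,0,-18],[0,0,0,0,0,-24],[0,0,0,0,0,-30]])

```text
time: 17.13
tcp_pos: [0.541, 0.2159, 0.2484]
ee_rot: [-0.002, 0.08, 0.997, -0.002]
ft_force: [-0.3, 0.1, -0.1]
grip_width: 0.688
gripper_force: 0.0
```

Run:
```python
from plan import *
yh=np.degrees(Hd[2])+90
Q=tool(yh)
plan([([.5422,.2127,.25],Q),([.5422,.2127,.05],Q)],vmm=33,vdeg=5.5)
```

```text
t 17.13 tcp [541.  215.9 248.4] R [[-0.987, 0.16, -0.004], [0.16, 0.987, -0.004], [0.003, -0.004, -1.0]] F [-0.3  0.1 -0.1] w 60.4 gf 0.0 q [ 0.41  0.69 -1.42  1.56  0.68  1.49  0.37]
  rows 1 [-1.7, -3.0, -1.6] [-0.2, -0.2, 0.1]
 -- wp
  rows 4 [0.0, 0.0, 100.0] [0.0, 0.0, 0.0]
  rows 4 [0.0, 0.0, 100.0] [0.0, 0.0, 0.0]
 -- wp
```

Request:
send_rows(motion=[[-2,-3,25,0,0,0],[-2,-3,50,0,0,0],[-2,-3,75,0,0,0],[-2,-3,98,0,0,0],[-2,-3,98,0,0,0]])

```text
time: 17.55
tcp_pos: [0.541, 0.2106, 0.1463]
ee_rot: [-0.004, 0.083, 0.997, -0.004]
ft_force: [-0.1, -1.5, -0.1]
grip_width: 0.685
gripper_force: 0.0
```

Run:
```python
from plan import *
Q=tool(np.degrees(Hd[2])+90)
plan([([.5422,.2127,.05],Q)],vmm=33,vdeg=5.5)
```

```text
t 17.55 tcp [541.  210.6 146.3] R [[-0.986, 0.165, -0.008], [0.165, 0.986, -0.007], [0.006, -0.008, -1.0]] F [-0.1 -1.5 -0.1] w 60.2 gf 0.0 q [ 0.39  0.78 -1.34  1.69  0.78  1.33  0.3 ]
  rows 3 [-1.5, 3.1, 96.3] [-0.5, -0.4, -0.2]
 -- wp
```

Request:
send_rows(motion=[[-1,1,20,0,0,0],[-1,1,45,0,0,0],[-1,1,65,0,0,0],[-1,1,75,0,0,0],[-1,1,75,0,0,0]])

```text
time: 17.97
tcp_pos: [0.5439, 0.2125, 0.0755]
ee_rot: [-0.001, 0.084, 0.996, -0.001]
ft_force: [-0.2, -0.2, -0.3]
grip_width: 0.683
gripper_force: 0.0
```

Request:
send_rows(motion=[[0,0,7,0,0,0],[0,0,14,0,0,0],[0,0,18,0,0,0],[0,0,18,0,0,0],[0,0,18,0,0,0]])

```text
time: 18.38
tcp_pos: [0.5453, 0.2125, 0.0599]
ee_rot: [0.001, 0.085, 0.996, 0.001]
ft_force: [-0.1, 0.0, -0.2]
grip_width: 0.686
gripper_force: 0.0
```

Run:
```python
from plan import *
Q=tool(np.degrees(Hd[2])+90)
plan([([.5422,.2127,.05],Q)],vmm=33,vdeg=5.5)
```

```text
t 18.38 tcp [545.3 212.5  59.9] R [[-0.985, 0.17, 0.002], [0.17, 0.985, 0.002], [-0.001, 0.002, -1.0]] F [-0.1  0.  -0.2] w 60.2 gf 0.0 q [ 0.35  0.86 -1.26  1.77  0.89  1.2   0.23]
  rows 1 [3.1, -0.3, 9.9] [0.1, 0.1, -0.5]
 -- wp
```

Request:
send_rows(motion=[[3,0,5,0,0,0],[3,0,10,0,0,0],[3,0,10,0,0,0],[3,0,10,0,0,0]], claw=32)

```text
time: 18.72
tcp_pos: [0.5421, 0.2128, 0.0493]
ee_rot: [0.001, 0.085, 0.996, 0.001]
ft_force: [0.3, 0.6, 0.2]
grip_width: 0.419
gripper_force: 0.0
```

Run:
```python
from plan import *
from plant import env; import cv2
from h import proj
Q=tool(np.degrees(Hd[2])+90)
plan([([.5422,.2127,.05],Q)],vmm=33,vdeg=5.5)
a=env.camera("side")["img"];t=env.camera("top")["img"]
cv2.imwrite("pics/side6.png",a);cv2.imwrite("pics/top6.png",t)
def cr(im,x,y,w,h,k):
    im=cv2.resize(im[y:y+h,x:x+w],None,fx=k,fy=k,interpolation=2)
    for i in range(0,h,10): cv2.putText(im,f"{y+i}",(0,i*k+4),0,.35,(0,255,255),1)
    for i in range(0,w,10): cv2.putText(im,f"{x+i}",(i*k-8,10),0,.35,(0,255,255),1)
    return im
cv2.imwrite("pics/grasp.png",np.hstack([cr(a,245,165,65,90,6),cr(t,215,190,65,90,6)]))
```

```text
t 18.72 tcp [542.1 212.8  49.3] R [[-0.986, 0.17, 0.001], [0.17, 0.986, 0.002], [-0.001, 0.002, -1.0]] F [0.3 0.6 0.2] w 36.8 gf 0.0 q [ 0.35  0.87 -1.25  1.79  0.9   1.19  0.22]
  rows 1 [-0.1, -0.1, -0.7] [0.1, 0.1, -0.5]
 -- wp
```

View pics/grasp.png

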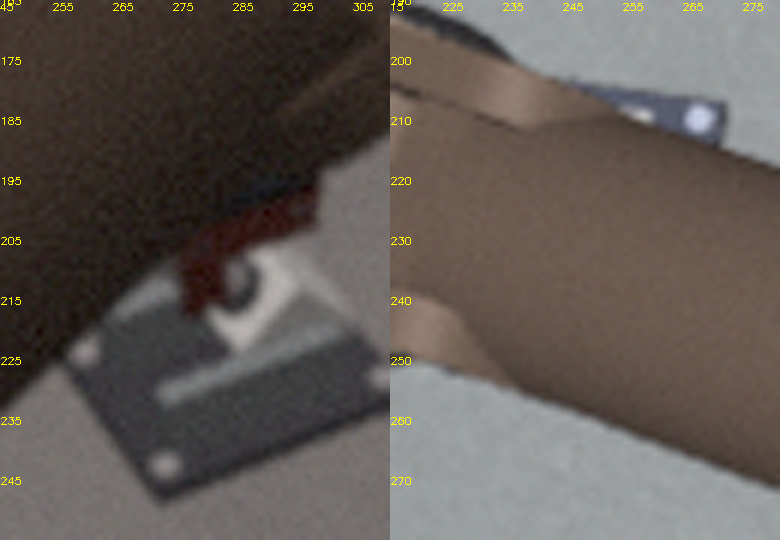

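The near finger, with its tip at about (278,216), sits beside the barrel above the collar. That matches the prediction. Closing the gripper.

Request:
send_rows(motion=[[0,0,0,0,0,0],[0,0,0,0,0,0],[0,0,0,0,0,0]], claw=0)

```text
time: 19.07
tcp_pos: [0.5426, 0.2137, 0.05]
ee_rot: [0.001, 0.085, 0.996, 0.002]
ft_force: [1.3, 0.8, -0.3]
grip_width: 0.241
gripper_force: 29.8
```

Request:
send_rows(motion=[[0,0,0,0,0,0],[0,0,0,0,0,0],[0,0,0,0,0,0],[0,0,0,0,0,0]])

```text
time: 19.4
tcp_pos: [0.5425, 0.2137, 0.0499]
ee_rot: [0.001, 0.085, 0.996, 0.002]
ft_force: [1.0, 2.2, -0.2]
grip_width: 0.243
gripper_force: 29.8
```

Run:
```python
from plan import *
o,p,R=state()
Q=R
for t in (40,42.5):
  a=np.array([-np.sin(np.radians(t))*np.cos(Hd[2]),-np.sin(np.radians(t))*np.sin(Hd[2]),np.cos(np.radians(t))]);print(t,"tool-axes draw dir",R.inv().apply(a).round(3))
plan([])
```

```text
40 tool-axes draw dir [ 0.641 -0.003 -0.767]
42.5 tool-axes draw dir [ 0.674 -0.003 -0.738]
t 19.4 tcp [542.5 213.7  49.9] R [[-0.986, 0.169, 0.002], [0.169, 0.986, 0.003], [-0.002, 0.003, -1.0]] F [ 1.   2.2 -0.2] w 21.3 gf 29.8 q [ 0.35  0.87 -1.25  1.78  0.9   1.19  0.22]
```

Gripped the 22 mm barrel. Drawing along the socket axis.

Request:
send_rows(motion=[[1.9,0,-2.3,0,0,0],[4.5,0,-5.4,0,0,0],[7.1,0,-8.4,0,0,0],[9.6,0,-11.5,0,0,0],[9.6,0,-11.5,0,0,0]])

```text
time: 19.82
tcp_pos: [0.5321, 0.2146, 0.0616]
ee_rot: [0.001, 0.085, 0.996, 0.001]
ft_force: [-0.1, 2.4, -1.4]
grip_width: 0.243
gripper_force: 29.8
```

Request:
send_rows(motion=[[2.6,0,-3.1,0,0,0],[5.8,0,-6.9,0,0,0],[9,0,-10.7,0,0,0],[12.9,0,-15.3,0,0,0],[12.9,0,-15.3,0,0,0]])

```text
time: 20.23
tcp_pos: [0.5191, 0.2168, 0.0773]
ee_rot: [0.001, 0.085, 0.996, 0.001]
ft_force: [0.8, 0.7, -3.1]
grip_width: 0.242
gripper_force: 29.8
```

Run:
```python
from plan import *
plan([])
p0=np.array([.5425,.2137,.0499]);o,p,R=state();d=p-p0
a=np.array([-.643*np.cos(Hd[2]),-.643*np.sin(Hd[2]),.766]);s=d@a;print("along",s*1e3,"off mm",((d-s*a)*1e3).round(1),o["moment"].round(2))
```

```text
t 20.23 tcp [519.1 216.8  77.3] R [[-0.986, 0.169, 0.002], [0.169, 0.986, 0.001], [-0.001, 0.001, -1.0]] F [ 0.8  0.7 -3.1] w 21.2 gf 29.8 q [ 0.37  0.82 -1.3   1.81  0.86  1.21  0.2 ]
along 36.17172806855294 off mm [-0.5 -0.6 -0.3] [-0.06  0.1  -0.01]
```

Request:
send_rows(motion=[[3.2,0,-3.8,0,0,0],[7,0,-8.4,0,0,0],[10.9,0,-13,0,0,0],[14.1,0,-16.9,0,0,0],[14.1,0,-16.9,0,0,0]])

```text
time: 20.65
tcp_pos: [0.5056, 0.2197, 0.0943]
ee_rot: [0.001, 0.085, 0.996, 0.001]
ft_force: [-0.5, 1.0, -3.5]
grip_width: 0.242
gripper_force: 29.8
```

Request:
send_rows(motion=[[3.2,0,-3.8,0,0,0],[7,0,-8.4,0,0,0],[10.9,0,-13,0,0,0],[14.1,0,-16.9,0,0,0],[14.1,0,-16.9,0,0,0]])

```text
time: 21.07
tcp_pos: [0.4917, 0.2221, 0.1112]
ee_rot: [0.001, 0.085, 0.996, 0.001]
ft_force: [-0.2, -0.1, -4.1]
grip_width: 0.244
gripper_force: 29.8
```

Request:
send_rows(motion=[[0,0,-20,0,0,0],[0,0,-45,0,0,0],[0,0,-70,0,0,0],[0,0,-95,0,0,0],[0,0,-100,0,0,0]])

```text
time: 21.48
tcp_pos: [0.493, 0.223, 0.2139]
ee_rot: [0.003, 0.085, 0.996, 0.002]
ft_force: [0.5, 0.9, -2.2]
grip_width: 0.241
gripper_force: 29.8
```

Run:
```python
from plan import *
yh=np.degrees(Hd[2])+90
plan([([.60,.18,.24],tool(yh,-49))],vmm=33,vdeg=5)
print(tool(yh,-49).as_matrix().round(2).tolist())
```

```text
t 21.48 tcp [493.  223.  213.9] R [[-0.986, 0.169, 0.006], [0.169, 0.986, 0.004], [-0.005, 0.005, -1.0]] F [ 0.5  0.9 -2.2] w 21.1 gf 29.8 q [ 0.44  0.63 -1.42  1.72  0.65  1.36  0.31]
  rows 5 [-56.4, -12.1, -12.8] [0.0, -24.4, -0.3]
  rows 5 [-56.6, -12.3, 11.6] [0.0, -24.4, -0.3]
 -- wp
[[-0.65, 0.16, 0.74], [0.11, 0.99, -0.12], [-0.75, 0.0, -0.66]]
```

Request:
send_rows(motion=[[-12,-10,-3,0,-5,0],[-25,-20,-5,0,-10,0],[-38,-31,-8,0,-15,0],[-51,-41,-10,0,-20,0],[-63,-51,-13,0,-24.5,0]])

```text
time: 21.9
tcp_pos: [0.545, 0.1598, 0.2223]
ee_rot: [0.213, 0.083, 0.973, -0.017]
ft_force: [0.7, 0.2, -3.0]
grip_width: 0.249
gripper_force: 29.9
```

Request:
send_rows(motion=[[0,0,0,0,0,0],[0,0,0,0,0,0]])

```text
time: 22.07
tcp_pos: [0.5445, 0.1593, 0.2225]
ee_rot: [0.211, 0.084, 0.974, -0.018]
ft_force: [0.9, 0.3, -3.2]
grip_width: 0.24
gripper_force: 29.9
```

Run:
```python
from plan import *
yh=np.degrees(Hd[2])+90
plan([([.60,.10,.24],tool(yh,-49))],vmm=33,vdeg=5)
```

```text
t 22.07 tcp [544.5 159.3 222.5] R [[-0.897, 0.17, 0.409], [0.155, 0.985, -0.071], [-0.415, -0.0, -0.91]] F [ 0.9  0.3 -3.2] w 21.0 gf 29.9 q [ 0.63  0.36 -1.42  1.99  0.87  0.99  0.21]
  rows 5 [-66.2, -49.0, 11.0] [-0.3, -24.5, -0.4]
 -- wp
```

Request:
send_rows(motion=[[-13,-10,2,0,-5,0],[-26,-20,4,0,-10,0],[-39,-30,6,0,-15,0],[-53,-40,9,0,-20,0],[-66,-49,11,0,-24.5,0]])

```text
time: 22.48
tcp_pos: [0.6014, 0.1016, 0.2409]
ee_rot: [0.415, 0.078, 0.906, -0.033]
ft_force: [0.8, -2.0, -2.6]
grip_width: 0.247
gripper_force: 29.9
```

Request:
send_rows(motion=[[0,0,0,0,0,0],[0,0,0,0,0,0],[0,0,0,0,0,0]])

```text
time: 22.73
tcp_pos: [0.6008, 0.1028, 0.2401]
ee_rot: [0.412, 0.078, 0.907, -0.033]
ft_force: [0.4, 0.4, -3.6]
grip_width: 0.244
gripper_force: 29.9
```

Run:
```python
from plan import *
yh=np.degrees(Hd[2])+90
plan([([.60,.10,.24],tool(yh,-50))],vmm=33,vdeg=5)
```

```text
t 22.73 tcp [600.8 102.8 240.1] R [[-0.648, 0.169, 0.743], [0.114, 0.986, -0.125], [-0.753, 0.004, -0.658]] F [ 0.4  0.4 -3.6] w 21.4 gf 29.9 q [ 0.58  0.19 -1.25  2.26  1.5   0.73 -0.38]
  rows 1 [0.3, -2.9, -0.2] [-0.2, -1.2, -0.5]
 -- wp
```

Now I check levelness with image code: I difference against the first pictures and find the nozzle tip and brass tail near their predicted positions.

```bash
cat > lvl.py <<'E'
from plan import *
from plant import env; import cv2
from h import proj
o,p,R=state()
im={n:env.camera(n)["img"] for n in("top","side")}
for n in im: cv2.imwrite(f"pics/{n}_lv{o['time']:.1f}.png",im[n])
def show(tag,off):
    g=p+off-.016*R.as_matrix()[:,2]            # grip centre
    for t in(40,45):
        a=R.apply([np.sin(np.radians(t)),0,-np.cos(np.radians(t))]);c=g-.004*a
        print(tag,t,"elev",np.degrees(np.arcsin(a[2])).round(1),"z",c[2].round(3),{n:proj(n,np.array([c-.096*a,c-.078*a,c-.03*a,c+.0335*a])).round(0).astype(int).tolist() for n in im})
show("worldz",np.array([0,0,.029]));show("tool",-.029*R.as_matrix()[:,2])
for n in im:
    b=cv2.imread(f"pics/{n}0.png");d=cv2.absdiff(im[n],b).max(2)
    hsv=cv2.cvtColor(im[n],cv2.COLOR_BGR2HSV)
    br=((hsv[...,0]>12)&(hsv[...,0]<28)&(hsv[...,1]>130)&(hsv[...,2]>90)&(d>30)).astype(np.uint8)
    k,_,st,ce=cv2.connectedComponentsWithStats(br)
    print(n,"brass",[(st[i].tolist(),ce[i].round(1).tolist()) for i in range(1,k) if st[i,4]>4])
    st=((hsv[...,1]<60)&(d>25)).astype(np.uint8)
    k,_,s,ce=cv2.connectedComponentsWithStats(st)
    print(n,"grey",[(s[i].tolist(),ce[i].round(1).tolist()) for i in range(1,k) if s[i,4]>25])
E
python3 lvl.py
```

```text
worldz 40 elev 1.2 z 0.28 {'top': [[283, 162], [282, 169], [278, 191], [274, 219]], 'side': [[345, 157], [339, 159], [323, 164], [301, 172]]}
worldz 45 elev -3.8 z 0.28 {'top': [[282, 161], [281, 169], [278, 190], [274, 219]], 'side': [[345, 154], [339, 157], [323, 163], [301, 173]]}
tool 40 elev 1.2 z 0.27 {'top': [[282, 172], [281, 180], [277, 201], [273, 229]], 'side': [[338, 163], [332, 165], [315, 170], [293, 178]]}
tool 45 elev -3.8 z 0.27 {'top': [[281, 171], [280, 179], [277, 201], [273, 229]], 'side': [[338, 160], [332, 162], [315, 169], [293, 178]]}
top brass [([271, 224, 7, 6, 34], [273.7, 226.5]), ([254, 238, 11, 3, 15], [259.3, 239.3]), ([272, 241, 14, 3, 27], [278.9, 241.9]), ([250, 248, 5, 5, 20], [252.0, 250.1])]
top grey [([271, 170, 14, 54, 304], [277.1, 200.2]), ([390, 217, 27, 35, 512], [404.5, 233.6]), ([203, 220, 120, 260, 3665], [247.1, 317.7]), ([271, 230, 26, 11, 147], [280.6, 235.3]), ([260, 237, 50, 32, 602], [294.8, 253.2]), ([0, 398, 83, 82, 4004], [32.1, 434.0]), ([300, 442, 64, 38, 696], [330.4, 458.2]), ([366, 462, 11, 18, 72], [370.9, 471.3])]
side br
[... 660 characters left out ...]
306, 166, 10, 7, 38], [310.4, 169.0]), ([267, 184, 11, 17, 112], [272.1, 192.3]), ([7, 188, 13, 35, 64], [13.2, 205.1]), ([262, 196, 27, 33, 355], [276.0, 211.3]), ([104, 228, 13, 46, 103], [110.5, 249.9]), ([34, 236, 69, 24, 334], [68.7, 250.9]), ([28, 248, 24, 50, 98], [38.5, 271.4]), ([369, 268, 20, 18, 201], [377.5, 277.3]), ([127, 279, 18, 46, 82], [138.6, 300.2]), ([361, 281, 18, 12, 84], [369.3, 287.0]), ([357, 288, 29, 30, 372], [366.7, 301.4]), ([41, 299, 21, 38, 393], [48.3, 315.0]), ([55, 333, 64, 16, 190], [89.5, 337.8]), ([44, 339, 35, 43, 95], [56.8, 362.2]), ([50, 343, 8, 17, 38], [53.9, 350.4]), ([58, 345, 14, 15, 58], [63.3, 350.5]), ([88, 350, 29, 19, 174], [102.6, 359.6])]
```

The top view shows the injector at columns 271–285, rows 170–224, with brass at (273.7,226.5). That matches the hypothesis that the offset lies along the tool. Next I measure its slope in the side view more exactly.

Run:
```python
import cv2,numpy as np,glob
f=sorted(glob.glob("pics/side_lv*.png"))[-1]
im=cv2.imread(f).astype(int);b=cv2.imread("pics/side0.png").astype(int)
print("gray x302..348 step1 rows150-182 (value/10; '.'=same as background)")
g=im.mean(2);d=abs(im-b).max(2)
for y in range(150,184): print(y,"".join("." if d[y,x]<16 else chr(48+min(int(g[y,x]/10),40)) for x in range(296,350)))
```

```text
gray x302..348 step1 rows150-182 (value/10; '.'=same as background)
150 .................................................6....
151 .......................2......4...........33..........
152 .............................................3......6.
153 ........................2.....2.................3.....
154 .:.......:.......2......1.............................
155 .......................3...........3..................
156 .....................3......2..2.....................3
157 ..........................3..........................2
158 ..................................3554446787..........
159 .............................3.3467987789::86.........
160 8...;.......................34678:;<<;:;;;:85.........
161 6.........................3468::;<===<;;;:864.........
162 58.......................878:<<<===<<<:876433.........
163 68................7677..;;;;<===<=<;;:864.............
164 678..........:...765557.<<===<<<;;::98642.............
165 55568.............88657.<==<<;;::988664...............
166 44345678.......;<<;;7558.<;;:.998765433...............
167 332323467...;;<<===<.656.
[... 273 characters left out ...]
32332367........775325.............................
173 1222333233468.88887765457...........................3.
174 123233333224456678...777..............................
175 22333233322233468...............................3.....
176 2222232233122347......................................
177 2323322332132468......................................
178 222423232332458............................;..........
179 32222332222347........................................
180 2233344433237.........................................
181 2333467764468.........................................
182 32347....777..........................................
183 32358.................................................
```

In the side view, the axis runs from the collar at (317,168.5) through the nut at (332,162.5) to the tip at (341,159.8). I fit the injector's pose from both views.

```bash
cat > fitj.py <<'E'
from plan import *
from h import proj,least_squares
def fitj(obs,p0=(.64,.10,.25,3.0,0)):
    def ax(q):return np.array([np.cos(q[4])*np.cos(q[3]),np.cos(q[4])*np.sin(q[3]),np.sin(q[4])])
    f=lambda q:np.concatenate([(proj(n,q[:3]+z*ax(q))-uv).ravel() for n,z,uv in obs])
    r=least_squares(f,p0,loss="soft_l1");q=r.x
    print("c",q[:3].round(3),"az",np.degrees(q[3]).round(1),"elev of tail",np.degrees(q[4]).round(1),"res",r.fun.round(1).tolist());return q
E
python3 - <<'E'
from fitj import *
import cv2,glob
f=sorted(glob.glob("pics/top_lv*.png"))[-1]
im=cv2.imread(f).astype(int);b=cv2.imread("pics/top0.png").astype(int);g=im.mean(2);d=abs(im-b).max(2)
for y in range(164,234,3): print(y,"".join("." if d[y,x]<16 else chr(48+int(g[y,x]/10)) for x in range(262,294)))
fitj([("side",-.096,(341.3,159.6)),("side",-.060,(330.5,163.2)),("side",-.030,(317.3,168.4)),("top",-.096,(283.3,169.5)),("top",.0335,(273.7,226.5))])
E
```

```text
164 ................................
167 ................................
170 ..................?BA...........
173 .................?BB@...........
176 .................?AA............
179 ................ACCBA...........
182 ...............@BCCB@=..........
185 ...............ACCBA............
188 ..............@BCCB@............
191 ..............ABCBA?<...........
194 .............@BCCA@.............
197 .........:6778889999:<..........
200 ..........:;....<<;865;.........
203 ...........>AABBBA?=............
206 ...........?ABBBB@..............
209 .....>777..ABBBBA?..............
212 ....97765;@ABBBBA.:6779.........
215 ...877658.ABBBBA@<8776:.........
218 ..887753;@ABBBB@.96776:.........
221 77777637.@BBBBA.:77768<.........
224 7777637..<=>==<977777<..........
227 677643..=<>>>=:777779...........
230 677546...==><85455567;<.........
233 ;<>?><9;;::;8555555545558=......
c [0.577 0.105 0.274] az 168.6 elev of tail -3.1 res [-0.7, -0.2, -2.2, 0.9, 0.6, -0.4, 0.5, -0.7, 0.0, -0.1]
```

Run:
```python
from fitj import *
c=np.array([.577,.105,.272]);az=np.radians(169.5)
for e in(3,0,-3,-6):
    E=np.radians(e);a=np.array([np.cos(E)*np.cos(az),np.cos(E)*np.sin(az),np.sin(E)])
    P=proj("side",np.array([c-.096*a,c-.056*a,c+.0*a]));print(e,P.round(1).tolist(),"slope",((P[0]-P[2])[1]/(P[0]-P[2])[0]).round(3))
for S in((340.8,159.8),(341.5,159.5)):
  for K in((317.0,168.5),(316.5,168.8)):
    fitj([("side",-.096,S),("side",-.030,K),("top",-.096,(281.4,169.3)),("top",.026,(273.3,223.5))])
```

```text
3 [[340.1, 162.8], [326.7, 166.8], [307.3, 172.5]] slope -0.295
0 [[340.3, 161.2], [326.7, 165.9], [307.3, 172.5]] slope -0.343
-3 [[340.3, 159.7], [326.7, 164.9], [307.3, 172.5]] slope -0.391
-6 [[340.2, 158.1], [326.7, 164.0], [307.3, 172.5]] slope -0.439
c [0.577 0.108 0.27 ] az 169.7 elev of tail -2.7 res [-1.3, -0.0, 0.1, 0.0, 0.4, -0.2, 0.0, -0.3]
c [0.577 0.108 0.269] az 169.6 elev of tail -3.6 res [-1.4, -0.0, 0.4, 0.0, 0.3, -0.1, -0.1, -0.1]
c [0.577 0.108 0.27 ] az 169.6 elev of tail -3.6 res [-2.0, 0.0, 0.1, 0.0, 0.5, -0.3, 0.0, -0.3]
c [0.577 0.108 0.268] az 169.5 elev of tail -4.4 res [-2.1, 0.0, 0.4, -0.0, 0.4, -0.2, -0.1, -0.1]
```

Estimates put the tail about 1–3° low and the centre at z 0.27. I make a small correction: +1.5° and 20 mm down, then settle.

Request:
send_rows(motion=[[5,0,4,0,0.5,0],[10,0,9,0,1,0],[15,0,13,0,1.5,0],[15,0,13,0,1.5,0],[15,0,13,0,1.5,0]])

```text
time: 23.25
tcp_pos: [0.6006, 0.1013, 0.2197]
ee_rot: [0.401, 0.078, 0.912, -0.033]
ft_force: [0.9, -0.9, -2.9]
grip_width: 0.245
gripper_force: 29.9
```

Request:
send_rows(motion=[[0,0,0,0,0,0],[0,0,0,0,0,0],[0,0,0,0,0,0],[0,0,0,0,0,0],[0,0,0,0,0,0]])

```text
time: 23.67
tcp_pos: [0.6008, 0.1011, 0.2209]
ee_rot: [0.402, 0.078, 0.912, -0.033]
ft_force: [-0.5, 0.2, -3.6]
grip_width: 0.245
gripper_force: 29.9
```

Run:
```python
from plan import *
from plant import env; import cv2
o,p,R=state();print("qvel",np.abs(o["qvel"]).max().round(4));plan([])
a=R.apply([np.sin(np.radians(41.5)),0,-np.cos(np.radians(41.5))]);print("elev at 41.5 slant",np.degrees(np.arcsin(a[2])).round(2))
b=cv2.imread("pics/side0.png").astype(int)
im=np.mean([env.camera("side")["img"] for _ in range(6)],0);g=im.mean(2);d=abs(im-b).max(2)
cv2.imwrite("pics/side_end.png",im)
for y in range(154,188): print(y,"".join("." if d[y,x]<14 else chr(48+int(g[y,x]/10)) for x in range(296,352)))
t=env.camera("top")["img"].astype(int);d=abs(t-cv2.imread("pics/top0.png")).max(2);h=t.mean(2)
for y in range(162,182,2): print(y,"".join("." if d[y,x]<16 else chr(48+int(h[y,x]/10)) for x in range(262,294)))
hsv=cv2.cvtColor(t.astype(np.uint8),cv2.COLOR_BGR2HSV)
print("guard tab dark px centroid",np.argwhere(h[215:255,390:425]<75).mean(0)+[215,390], "earlier",np.argwhere(cv2.imread("pics/top5.png").mean(2)[215:255,390:425]<75).mean(0)+[215,390])
```

```text
qvel 0.0016
t 23.67 tcp [600.8 101.1 220.9] R [[-0.664, 0.17, 0.728], [0.116, 0.985, -0.124], [-0.739, 0.002, -0.674]] F [-0.5  0.2 -3.6] w 21.5 gf 29.9 q [ 0.55  0.24 -1.23  2.27  1.53  0.76 -0.4 ]
elev at 41.5 slant 0.9
154 .........:..............................................
155 ........................................................
156 ............................2..2........................
157 ..................................................3.....
158 ........................................................
159 ........................................................
160 ........................................22..............
161 ..........................................2.............
162 .......:........................2......2................
163 ...................................2....................
164 .............:.......:...................4432...........
165 8.....................:...........45544467764...........
166 68...............................6789878:::96...........
167 46..............................9:;<<;;;;;;96.....2.....
168 457.................
[... 1074 characters left out ...]
186 23322234432357..........................................
187 2222346665446..............:.....................:..:...
162 ................................
164 ................................
166 ................................
168 ................................
170 .....................?..........
172 ....................AB@.........
174 ...................?BB..........
176 ...................@BA..........
178 ...................@A...........
180 .................?ACCB@.........
guard tab dark px centroid [232.55172414 404.24137931] earlier [232.22580645 404.06451613][ WARN:0@1.076] global loadsave.cpp:1063 imwrite_ Unsupported depth image for selected encoder is fallbacked to CV_8U.
```

```bash
python3 -c "
from plant import env
print(env.close_job())"
```

```text
the job is handed in; nothing more can be done
None
```

The guard hangs free astride the bar. The injector is out of its socket, held level to within about 2° by camera, still and clear about 25 cm above the bench. I handed the job in at about 24 s, but the hand-in returned no verdict.

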